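# Load the filter box into the enclosure and shut the lid

### The job

Put the small die-cast metal box flat into the black plastic carrier tray inside the open steel enclosure, right way up and with its round connector pointing to the open end of the tray (on the right, seen from the robot), and let go of it. Then draw the lid over and push it fully shut, gently and without slamming it. Leave the heat sink and the capacitor standing where they are.

Things in the scene. Friction and masses are not known exactly. Their poses are not given: they have to be found in the camera images.
- hinged_box: Fixed grey folded-steel enclosure, open at the top, about 195 (x) x 255 (y) x 109 mm high, walls 2 mm, standing on the bench in front of the robot. Origin: underside, near the middle; the walls span x -95 to +100 and y -123 to +132 mm from it. Its +x axis points to the back (away from the robot), where the lid is hinged; +y to its left, z up.
- hinged_box_lid (a joint): Angle of the enclosure's lid in rad: 0 = fully shut and level, growing as it opens up and back; 1.57 = upright, 1.83 = stop. A friction hinge: the lid stays at whatever angle it is left, also half shut; pushing at its free edge shut takes about 1 to 4 N.
- lid_hinge (a point): Point on the lid's hinge axis (which runs along the enclosure's y), in the middle of the width, 104 mm behind the enclosure's origin and 111 mm up. Axes as the enclosure's. The lid is a plate reaching 202 mm from here, 260 mm wide, with a 20 mm rim folded towards the enclosure on its front and sides; shut, its top is at z = 112 mm.
- lid_edge (a point): Middle of the lid's free edge, on the plate's outer face; moves with the lid. Its axes are the enclosure's when shut (z = outward from the outer face) and turn with the lid about y. With the lid open the outer face looks away from the robot. A thin tab, 30 mm wide, 4 mm thick, juts 8 mm from the middle of the front rim.
- nest (a point): Middle of the inner floor of the black plastic carrier tray fixed inside the enclosure, 43 mm above the bench. Axes as the enclosure's. The tray's hollow is 70 mm (x) x 120 mm (y); walls 6 mm thick rise 13 mm above its floor on both long sides and at the +y end; the -y end is open in the middle (38 mm gap between two stubs).
- diecast_box: Loose bare die-cast metal box, 54 (x) x 104 (y) x 35 mm (z), 0.19 kg; the 104 mm includes a round connector about 11 mm long on its -y end (metal body y -41 to +52 mm). Origin: middle of the underside; z up. It can be gripped across the 54 mm.
- connector (a point): Middle of the round connector on the die-cast box, 47 mm from the box's origin towards its -y end and 18 mm above its underside.
- heatsink: Loose black finned heat sink, 50 x 75 x 27 mm; it and the die-cast box swap places in some starts. Origin: middle of the underside. A bystander.
- capacitor: Loose dark upright can capacitor, diameter 30 mm, 76 mm tall. Origin: middle of the underside. A bystander.
- terminal_jig: Fixed bench jig left of the enclosure, always in the same place: base plate 140 (x) x 110 (y) mm, upright parts up to 75 mm high. Origin: underside, near the middle. A bystander.

How it is judged:
By the outcome, as a careful person would: the job done as asked, in the order asked, and still so for the second after the job is handed in, with the robot touching nothing.
It also fails if it takes over 62 s, if anything falls off the work surface, if the arm or the gripper's body presses on something with over 40 N, if the wrist force passes 120 N, or if a joint passes its speed limit or range.

### The arm

A 6-joint arm with a two-finger parallel gripper is mounted at the origin on a cart in front of the work surface, level with it; the furniture and walls round the work are solid. World frame = base frame: x ahead of the robot, y to its left, z up, the work surface at z = 0. Lengths are in m, angles in rad, forces in N, time in s.
With the tool pointing down it reaches from about 0.35 to 0.725 m from the base axis. Payload 4.3 kg.
Tool frame: the origin (TCP) lies midway between the tips of the shut fingers; the grasp point (between the pads) lies bot.pinch_z behind it (bot.pinch_z is the distance from the TCP to the grasp point, in m); z points along the fingers, y is the line along which they close (so a half turn about z gives the same grasp; the last joint's range is limited). The gripper opens to 85 mm and grips with 20 to 120 N. Pads are 22 mm wide; open, the fingers measure 114 mm over their backs; the gripper's body (76 mm by 85 mm) begins 54 mm behind the grasp point. The pads swing forward as they close: fully open they stand 13 mm farther back than shut.
Start: joints at [1.039, 0.377, 0.081, 1.274, 0, 1.46], TCP at [0.235, 0.525, 0.231] pointing down, gripper open.
Joint ranges: [-2.72, 2.72], [-0.84, 1.66], [-1.02, 1.22], [-1.77, 2.12], [-1.37, 1.28], [-3.14, 3.14]. Speed limits (rad/s): [2.57, 2.57, 3.14, 3.14, 3.14, 3.14].

### API

Orientations are given as a rotation vector (axis times angle).
In Python, from plant import bot gives the robot as it stands.
- The arm moves only by the tool pendant, called after "Request:" by a JSON object that holds its "method" and its "body". Schema: {"type":"object","properties":{"offsets":{"type":"array","items":{"type":"array","items":{"type":"number"},"minItems":6,"maxItems":6},"minItems":1,"maxItems":10},"aperture":{"type":"number"},"force":{"type":"number"},"only":{"type":"string"},"quiet":{"type":"boolean"},"lines":{"type":"string"}},"required":["offsets"],"additionalProperties":false}. offsets is a list of rows, 1 to 10 of them, each of 6 numbers: dx, dy, dz in shares of the most that a row can go, 1 being 62.5 mm, then a rotation vector rx, ry, rz in parts of the range, where 1.0 means 2 rad; each row shifts and turns the commanded pose from where the row before left it, along the tool's axes as they then stand; what a row does not reach is not made up. A row lasts 1/8 s, in which the tool goes at most 0.0625 m and 0.188 rad, less where a joint would pass 70% of its speed; a pose out of reach is approached as far as the arm can. aperture is the finger opening in m, set as the call begins (left out keeps the last). The fingers move at their own pace and stop on an object; force is the grip in N (left out, the last holds). Time passes only in rows, so rows that do not move let the fingers close. The tool returns the time, the measured TCP pose, the force, the opening and the grip force at its end. only (a regular expression) keeps the lines of the reply that match it, lines (a string "A,B") keeps lines A to B, and quiet returns only ok. Input that does not fit is refused with a message, and nothing moves.
- bot.read_state(): the state, without advancing time (a new reading comes with each control period).
- bot.capture(name): name is "side" or "top"; returns a dict with "color" (384x512x3 uint8, red, green, blue), "mtx" (3x3 intrinsics, pixels), "eye" and "orientation" of the camera in the world. Camera axes: x right, y up, looking along -z (the intrinsics and any distortion apply to the point x, -y, -z); pixel columns grow to the right and rows downward; lengths in m; the calibration is good to about 2 mm. A picture is of the moment at which its call begins. There is no depth.
- bot.hand_in(): hands the job in; it is judged then, once.
The state is a dict: "clock": time; "joint_pos": joint angles; "joint_velocities": joint speeds; "joint_efforts": joint torques, N m; "eef_pos": TCP position; "eef_rot": TCP orientation; "contact_force": force on the tool from outside, world axes, zero at the start; "moment": the same for the moment, N m; "width": finger opening in m; "grip_force": force on a finger pad.
Only numpy, scipy, OpenCV 4.12 (cv2) and the standard library are available. Lean on these libraries where they do the work, as an engineer would, in place of code of your own. Each camera call takes 0.05 s, during which the arm holds its last target. There are 200 camera calls.

## Working session

There is one attempt and no reset: what is moved stays moved. The work goes in short steps, Python scripts to look and compute and a tool call to move; the robot and the scene stay as the last step left them, time stands still between calls to the robot, and variables do not carry over. Pictures are saved under pics/ and viewed, at most 10 in all, crops included, and the job is handed in when it is done.

```bash
ls; mkdir -p pics; python3 - <<'E'
from plant import bot
import cv2,numpy as np,json
print(bot.pinch_z, bot.read_state())
for n in("side","top"):
    c=bot.capture(n); cv2.imwrite(f"pics/{n}0.png",c["color"][:,:,::-1])
    print(n,c["mtx"],c["eye"],c["orientation"],[k for k in c if k!='color'])
    np.savez(f"{n}.npz",**{k:c[k] for k in c})
E
```

```text
pics
plant.py
0.0187 {'clock': 0.0, 'joint_pos': array([ 1.03868597e+00,  3.78110270e-01,  7.96235539e-02,  1.27438408e+00,
       -2.01515189e-05,  1.46050065e+00]), 'joint_velocities': array([ 0.00033624,  0.00129857, -0.00017097,  0.00195572,  0.00068093,
        0.00010787]), 'joint_efforts': array([ 2.60817455e-03, -4.63600981e+01,  2.69878042e+01,  2.08070566e-02,
        6.10862571e-05, -2.21460397e-06]), 'eef_pos': array([0.23507939, 0.52403479, 0.23033301]), 'eef_rot': array([-0.65755023, -3.07135605,  0.00310129]), 'contact_force': array([ 0.42269732, -0.00562826, -0.15459849]), 'moment': array([ 0.01264936, -0.00509563,  0.0212187 ]), 'grip_force': 0.0, 'width': 0.08546372583661298}
side [[351.81346033   0.         254.62387666]
 [  0.         351.81346033 189.1234103 ]
 [  0.           0.           1.        ]] [ 0.39502646 -0.41569069  0.6489779 ] [ 0.88512105 -0.07505466 -0.13091116] ['mtx', 'eye', 'orientation']
top [[386.69898612   0.         256.87184184]
 [  0.         386.69898612 190.68653261]
 [  0.           0.           1.        ]] [0.41502829 0.21564969 0.92841071] [ 0.07974481 -0.04101832 -1.60069457] ['mtx', 'eye', 'orientation']
```

View pics/top0.png

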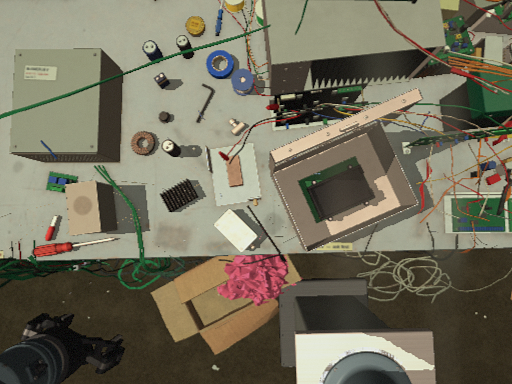

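View pics/side0.png

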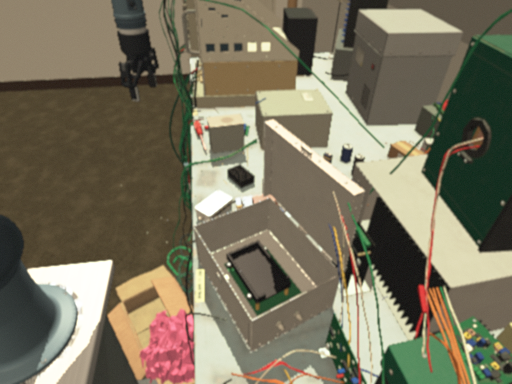

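The top view shows the enclosure around (345,185), the heat sink (182,194), and a whitish box (239,230) that is probably the die-cast box. I'll zoom in on both views.

```bash
cat > h.py <<'E'
import numpy as np,cv2
from scipy.spatial.transform import Rotation as R
def load(n): return dict(np.load(n+".npz"))
def proj(c,P):
    q=(np.atleast_2d(P)-c["eye"])@R.from_rotvec(c["orientation"]).as_matrix()
    q=q*[1,-1,-1]; u=q@c["mtx"].T; return u[:,:2]/u[:,2:]
def back(c,px,z):
    px=np.atleast_2d(px).astype(float); d=np.c_[px,np.ones(len(px))]@np.linalg.inv(c["mtx"]).T*[1,-1,-1]
    d=d@R.from_rotvec(c["orientation"]).as_matrix().T
    return c["eye"]+d*((z-c["eye"][2])/d[:,2])[:,None]
E
python3 - <<'E'
import cv2,numpy as np
t=cv2.imread("pics/top0.png");s=cv2.imread("pics/side0.png")
cv2.imwrite("pics/topz.png",cv2.resize(t[85:255,195:430],None,fx=3.4,fy=3.4,interpolation=cv2.INTER_CUBIC))
a=cv2.resize(s[150:350,180:380],None,fx=3,fy=3,interpolation=cv2.INTER_CUBIC)
cv2.imwrite("pics/sidez.png",a)
E
```

```text
(no output)
```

View pics/topz.png

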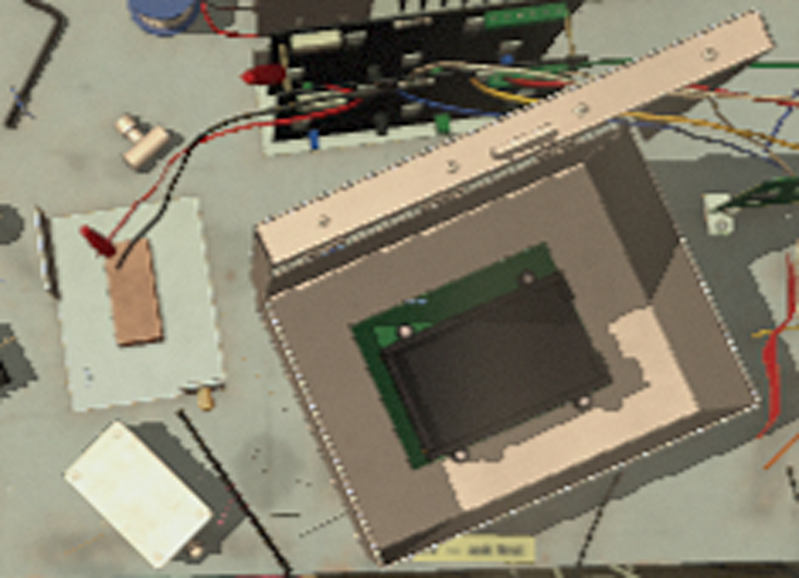

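View pics/sidez.png

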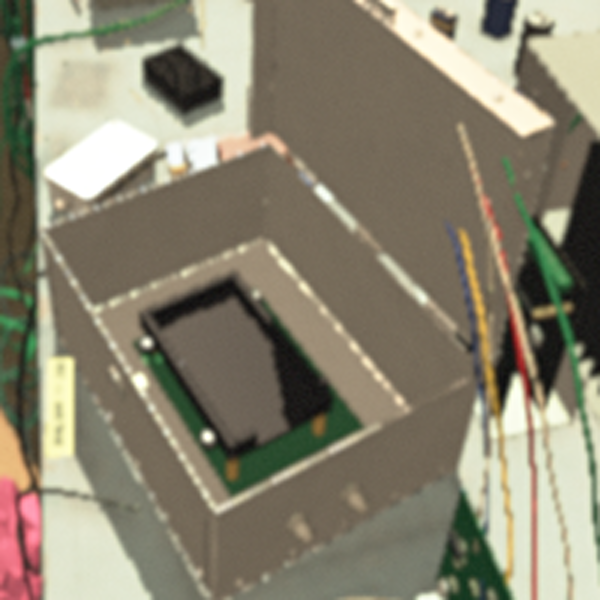

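Top zoom (scale 3.4, offset 195,85): the die-cast lid corners are (115,420), (210,518), (157,567), (65,475), with the connector at (197,551). The enclosure rim corners are at about (268,300), (385,562), (757,403), (630,125). The tray's open end is at the right.

```bash
cat > est.py <<'E'
from h import *
from scipy.optimize import least_squares
t,s=load("top"),load("side")
Z=lambda a:np.array(a)/3.4+[195,85]
S=lambda a:np.array(a)/3.0+[180,150]
def T(p,L): c,si=np.cos(p[2]),np.sin(p[2]);L=np.array(L,float);return np.c_[p[0]+c*L[:,0]-si*L[:,1],p[1]+si*L[:,0]+c*L[:,1],L[:,2]]
def fit(L1,u1,L2,u2,x0):
    f=lambda p:np.r_[(proj(t,T(p,L1))-u1).ravel(),(proj(s,T(p,L2))-u2).ravel() if len(L2) else []]
    r=least_squares(f,x0,loss='soft_l1');print(np.round(r.x,4),np.round(r.fun.reshape(-1,2),1).tolist());return r.x
# box
print(back(t,Z([[115,420],[210,518],[157,567],[65,475]]),.035).round(4), back(t,Z([[197,551]]),.018))
b=.027;B=[[b,.052,.035],[b,-.041,.035],[-b,-.041,.035],[-b,.052,.035]]
bx=fit(B,Z([[115,420],[210,518],[157,567],[65,475]]),[],[],[.35,.25,-.8])
E_=[[.1,.132,.109],[-.095,.132,.109],[-.095,-.123,.109],[.1,-.123,.109]]
print(back(t,Z([[268,300],[385,562],[757,403],[630,125]]),.109).round(4))
e=fit(E_[:],Z([[268,300],[385,562],[757,403],[630,125]])[[0,1,2,3]],[E_[0],E_[1],E_[2],E_[3]],S([[268,145],[42,232],[218,515],[468,380]]),[.4,.1,.3])
E
python3 est.py
```

```text
[[0.4446 0.3027 0.035 ]
 [0.3765 0.24   0.035 ]
 [0.3447 0.2767 0.035 ]
 [0.4083 0.3376 0.035 ]] [[0.35346569 0.25009613 0.018     ]]
[ 0.3891  0.2858 -0.8155] [[0.4, -0.4], [0.9, -0.6], [-0.2, 1.7], [-1.5, -0.0]]
[[ 0.5143  0.1976  0.109 ]
 [ 0.3496  0.131   0.109 ]
 [ 0.4405 -0.1016  0.109 ]
 [ 0.6175 -0.0333  0.109 ]]
[0.483  0.0433 0.3776] [[-2.7, -5.9], [0.1, 1.8], [2.2, 0.1], [0.3, -1.8], [0.1, -0.5], [-1.8, -0.6], [-1.9, 0.8], [5.2, -1.7]]
```

```bash
python3 - <<'E'
import cv2,numpy as np
t=cv2.imread("pics/top0.png");s=cv2.imread("pics/side0.png")
a=cv2.resize(t[150:230,295:385],None,fx=4.4,fy=4.4*1,interpolation=cv2.INTER_CUBIC)
b=cv2.resize(s[235:315,220:310],None,fx=4.4,fy=4.4,interpolation=cv2.INTER_CUBIC)
o=np.hstack([a,b]); o=(255*(o/255.)**.5).astype(np.uint8); print(o.shape)
t2=cv2.resize(t[195:255,205:295],None,fx=4.4,fy=4.4,interpolation=cv2.INTER_CUBIC)[:248]
s2=cv2.resize(s[180:236,180:270],None,fx=4.4,fy=4.4,interpolation=cv2.INTER_CUBIC)[:246]
n=min(len(t2),len(s2)); o=np.vstack([o,np.hstack([t2[:n],s2[:n]])]);print(o.shape,a.shape)
cv2.imwrite("pics/tray.png",o)
E
```

```text
(352, 792, 3)
(598, 792, 3) (352, 396, 3)
```

View pics/tray.png

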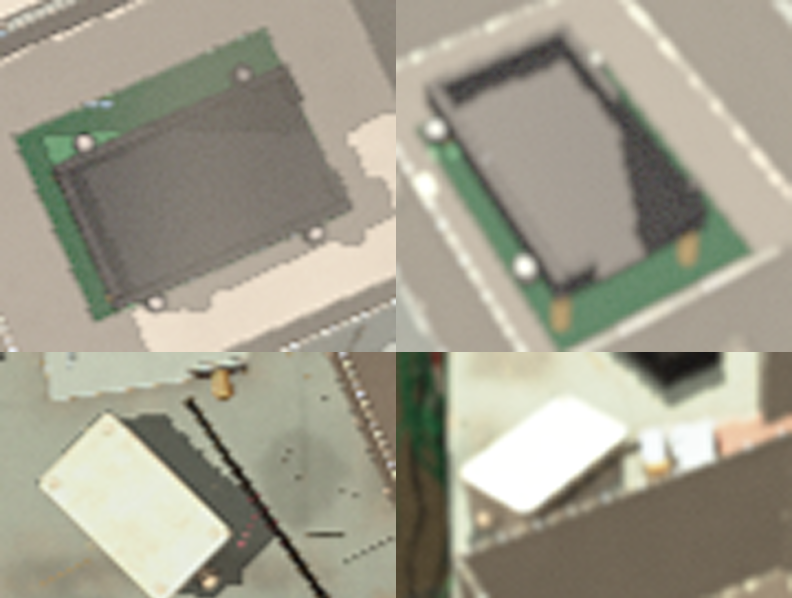

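```bash
cat > est2.py <<'E'
from est import *
print('---')
q=lambda a,o:np.array(a)/4.4+o
b=.027;B=np.array([[b,.052,.035],[b,-.041,.035],[-b,-.041,.035],[-b,.052,.035]])
fit(B[[0,1,3]],q([[108,60],[232,182],[38,130]],[205,195]),B[[3,0,1,2]],q([[164,44],[232,78],[132,161],[66,118]],[180,180]),bx)
tp=q([[57,172],[288,66],[352,210],[115,308]],[295,150]); sp=q([[32,85],[172,28],[309,210],[164,292]],[220,235])
print(back(t,tp,.056).round(4)); print(back(s,sp,.056).round(4))
for y0 in(-.06,-.066):
  N=np.array([[.041,.066,.056],[.041,y0,.056],[-.041,y0,.056],[-.041,.066,.056]])
  n=fit(N,tp,N[[3,0,1,2]],sp,[.47,.04,.37])
# lid: edge corners from top (zoom) 
hx=.104
def lid(a,y):
    L=np.array([hx-.202*np.cos(a),y,.111+.202*np.sin(a)]);return L
for a in(1.57,1.7,1.83):print(a,(proj(t,T(n,[lid(a,.13),lid(a,-.13)]))-[195,85])*3.4, proj(s,T(n,[lid(a,.13),lid(a,-.13)])))
E
python3 est2.py
```

```text
[[0.4446 0.3027 0.035 ]
 [0.3765 0.24   0.035 ]
 [0.3447 0.2767 0.035 ]
 [0.4083 0.3376 0.035 ]] [[0.35346569 0.25009613 0.018     ]]
[ 0.3891  0.2858 -0.8155] [[0.4, -0.4], [0.9, -0.6], [-0.2, 1.7], [-1.5, -0.0]]
[[ 0.5143  0.1976  0.109 ]
 [ 0.3496  0.131   0.109 ]
 [ 0.4405 -0.1016  0.109 ]
 [ 0.6175 -0.0333  0.109 ]]
[0.483  0.0433 0.3776] [[-2.7, -5.9], [0.1, 1.8], [2.2, 0.1], [0.3, -1.8], [0.1, -0.5], [-1.8, -0.6], [-1.9, 0.8], [5.2, -1.7]]
---
[ 0.391   0.2845 -0.7979] [[-0.2, -1.2], [0.5, -0.8], [-0.6, -0.3], [0.2, -0.2], [-0.3, -0.0], [-1.4, -0.0], [-1.7, 0.9]]
[[ 4.822e-01  1.207e-01  5.600e-02]
 [ 5.330e-01  4.000e-04  5.600e-02]
 [ 4.580e-01 -2.830e-02  5.600e-02]
 [ 4.119e-01  9.410e-02  5.600e-02]]
[[ 0.4158  0.09    0.056 ]
 [ 0.4902  0.1179  0.056 ]
 [ 0.5351 -0.0009  0.056 ]
 [ 0.4629 -0.034   0.056 ]]
[0.4751 0.0421 0.3648] [[0.9, -3.4], [-0.2, -0.8], [0.1, -0.1], [2.2, -0.7], [-1.1, 0.4], [-0.2, -0.2], [-0.3, -0.7], [-2.8, -2.2]]
[0.4737 0.0453 0.3677] [[-0.5, -2.7], [0.8, -1.2], [1.2, -0.6], [0.9, 0.0], [-2.0, -0.6], [-1.1, -1.1], [0.4, 0.2], [-2.1, -1.1]]
1.57 [[261.80556854 228.03133327]
 [767.40265696  15.56824178]] [[271.5939733  120.02144699]
 [362.34866735 193.23372139]]
1.7 [[240.27612906 178.51284547]
 [742.8797363  -32.55049404]] [[282.56684939 117.84486517]
 [374.99483073 188.82950983]]
1.83 [[219.4936073  132.17377419]
 [716.50960842 -76.41125071]] [[292.89277167 117.26749454]
 [386.38639328 186.37658899]]
```

```bash
cat > go.py <<'E'
# prints displacement in tool axes from current measured pose to target x y z yaw(of tool y axis, tool down)
import sys,numpy as np
from plant import bot
from scipy.spatial.transform import Rotation as R
s=bot.read_state();A=R.from_rotvec(s["eef_rot"])
x,y,z,w=map(float,sys.argv[1:5])
ty=np.array([np.cos(w),np.sin(w),0]);tz=np.array([0,0,-1.]);B=R.from_matrix(np.c_[np.cross(ty,tz),ty,tz])
print("d tool",A.inv().apply(np.array([x,y,z])-s["eef_pos"]).round(4),"rot",(A.inv()*B).as_rotvec().round(4),"j",s["joint_pos"].round(3),"t",s["clock"])
E
python3 - <<'E' | tail -4
from est2 import *
p=back(t,Z([[205,397],[200,385],[220,382]]),.06); c,si=np.cos(-.798),np.sin(-.798)
d=p[:,:2]-[.391,.2845]; print((d@np.array([[c,-si],[si,c]])).round(3),p.round(3))
E
python3 go.py .395 .288 .23 2.343
```

```text
[0.081 0.024]
 [0.092 0.016]] [[0.457 0.24  0.06 ]
 [0.465 0.243 0.06 ]
 [0.467 0.23  0.06 ]]
d tool [-0.2426 -0.1499  0.0007] rot [-0.0015 -0.0013 -1.194 ] j [1.039 0.378 0.08  1.274 0.    1.461] t 0.1
```

The rows are not in the units I measure in: shifts go in shares of 62.5 mm and turns go in shares of 2 rad. I convert before sending: -0.03 m is -0.48, -0.019 m is -0.304.

Request:
{"method": "pendant", "body": {"offsets": [[-0.48, -0.304, 0, 0, 0, 0], [-0.48, -0.304, 0, 0, 0, 0], [-0.48, -0.304, 0, 0, 0, 0], [-0.48, -0.304, 0, 0, 0, 0], [-0.48, -0.304, 0, 0, 0, 0], [-0.48, -0.304, 0, 0, 0, 0], [-0.48, -0.288, 0, 0, 0, 0], [-0.48, -0.288, 0, 0, 0, 0]], "aperture": 0.07, "force": 60}}

```text
clock: 1.1
eef_pos: [0.3932, 0.2884, 0.2309]
eef_rot: [-0.657, -3.071, 0.001]
contact_force: [0.1, 0.2, -0.7]
width: 0.0703
grip_force: 0.0
```

Request:
{"method": "pendant", "body": {"offsets": [[0, 0, 0, 0, 0, -0.075], [0, 0, 0, 0, 0, -0.075], [0, 0, 0, 0, 0, -0.075], [0, 0, 0, 0, 0, -0.075], [0, 0, 0, 0, 0, -0.075], [0, 0, 0, 0, 0, -0.075], [0, 0, 0, 0, 0, -0.075], [0, 0, 0, 0, 0, -0.072], [0, 0, 0, 0, 0, 0], [0, 0, 0, 0, 0, 0]]}}

```text
clock: 2.35
eef_pos: [0.3928, 0.2894, 0.2311]
eef_rot: [1.18, -2.911, -0.0]
contact_force: [-0.7, -0.3, 1.2]
width: 0.0699
grip_force: 0.0
```

```bash
python3 go.py .395 .288 .012 2.343
```

```text
d tool [-0.0006 -0.0026  0.2191] rot [ 0.0001 -0.0003 -0.002 ] j [ 0.505  0.201 -0.16   1.21   0.    -0.265] t 2.35
```

To row units: 0.03 m is 0.48, 0.02 m is 0.32.

Request:
{"method": "pendant", "body": {"offsets": [[-0.008, -0.04, 0.48, 0, 0, 0], [0, 0, 0.48, 0, 0, 0], [0, 0, 0.48, 0, 0, 0], [0, 0, 0.48, 0, 0, 0], [0, 0, 0.48, 0, 0, 0], [0, 0, 0.32, 0, 0, 0], [0, 0, 0.192, 0, 0, 0], [0, 0, 0, 0, 0, 0], [0, 0, 0, 0, 0, 0]]}}

```text
clock: 3.48
eef_pos: [0.3958, 0.2885, 0.0501]
eef_rot: [-1.182, 2.909, 0.0]
contact_force: [-0.6, -0.4, -0.3]
width: 0.0697
grip_force: 0.0
```

```bash
python3 go.py .395 .288 .012 2.343; python3 - <<'E'
from plant import bot;import cv2,numpy as np
t=bot.capture("top")["color"][190:260,200:290,::-1];s=bot.capture("side")["color"][150:220,170:260,::-1]
cv2.imwrite("pics/pre.png",cv2.resize(np.hstack([t,s]),None,fx=4.4,fy=4.4,interpolation=cv2.INTER_CUBIC))
E
```

```text
d tool [0.0009 0.0002 0.0381] rot [-0.0003  0.0014 -0.0003] j [ 0.5    0.346 -0.469  0.755  0.    -0.272] t 3.475
```

View pics/pre.png

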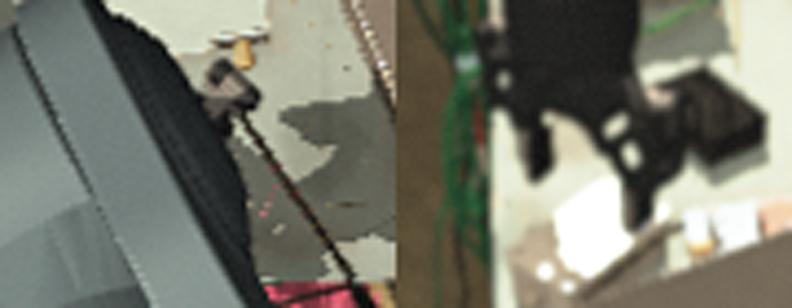

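The side view shows the fingers straddling the light box, left finger at about (535,170) and right finger at (640,210), clear of the jig. I'll descend and grip.

To row units: 0.013 m is 0.208, 0.012 m is 0.192.

Request:
{"method": "pendant", "body": {"offsets": [[0, 0, 0.208, 0, 0, 0], [0, 0, 0.208, 0, 0, 0], [0, 0, 0.192, 0, 0, 0], [0, 0, 0, 0, 0, 0], [0, 0, 0, 0, 0, 0]]}}

```text
clock: 4.2
eef_pos: [0.395, 0.2881, 0.0112]
eef_rot: [1.183, -2.91, -0.0]
contact_force: [-1.0, 0.8, -0.1]
width: 0.0701
grip_force: 0.0
```

Request:
{"method": "pendant", "body": {"offsets": [[0, 0, 0, 0, 0, 0], [0, 0, 0, 0, 0, 0], [0, 0, 0, 0, 0, 0], [0, 0, 0, 0, 0, 0], [0, 0, 0, 0, 0, 0], [0, 0, 0, 0, 0, 0]], "aperture": 0, "force": 60}}

```text
clock: 4.95
eef_pos: [0.3956, 0.2885, 0.012]
eef_rot: [-1.183, 2.909, 0.001]
contact_force: [-0.7, -0.2, 6.3]
width: 0.0532
grip_force: 63.9
```

```bash
python3 go.py .395 .288 .2 2.343
```

```text
d tool [ 0.0005  0.     -0.188 ] rot [-0.0002  0.0015  0.0001] j [ 0.5    0.396 -0.514  0.659  0.    -0.272] t 4.95
```

To row units: -0.028 m is -0.448, -0.02 m is -0.32.

Request:
{"method": "pendant", "body": {"offsets": [[0, 0, -0.32, 0, 0, 0], [0, 0, -0.448, 0, 0, 0], [0, 0, -0.448, 0, 0, 0], [0, 0, -0.448, 0, 0, 0], [0, 0, -0.448, 0, 0, 0], [0, 0, -0.448, 0, 0, 0], [0, 0, -0.448, 0, 0, 0], [0, 0, 0, 0, 0, 0]]}}

```text
clock: 5.95
eef_pos: [0.3964, 0.2888, 0.2008]
eef_rot: [-1.181, 2.907, 0.001]
contact_force: [0.7, 0.6, -1.9]
width: 0.0533
grip_force: 63.8
```

Request:
{"method": "pendant", "body": {"offsets": [[0, 0, 0, 0, 0, -0.07], [0, 0, 0, 0, 0, -0.07], [0, 0, 0, 0, 0, -0.075], [0, 0, 0, 0, 0, -0.075], [0, 0, 0, 0, 0, -0.075], [0, 0, 0, 0, 0, -0.075], [0, 0, 0, 0, 0, -0.074], [0, 0, 0, 0, 0, -0.07], [0, 0, 0, 0, 0, 0]]}}

```text
clock: 7.08
eef_pos: [0.3942, 0.2876, 0.1975]
eef_rot: [2.588, -1.776, -0.002]
contact_force: [0.7, -0.5, -1.3]
width: 0.0529
grip_force: 63.7
```

```bash
python3 go.py .473 .049 .2 -2.772
```

```text
d tool [ 0.2509  0.0122 -0.0023] rot [ 0.0028 -0.0004 -0.0018] j [ 0.5    0.218 -0.228  1.128 -0.    -1.438] t 7.075
```

To row units: 0.034 m is 0.544, 0.032 m is 0.512.

Request:
{"method": "pendant", "body": {"offsets": [[0.4, 0.016, 0, 0, 0, 0], [0.512, 0.024, 0, 0, 0, 0], [0.512, 0.024, 0, 0, 0, 0], [0.512, 0.024, 0, 0, 0, 0], [0.512, 0.024, 0, 0, 0, 0], [0.512, 0.024, 0, 0, 0, 0], [0.512, 0.024, 0, 0, 0, 0], [0.544, 0.032, 0, 0, 0, 0], [0, 0, 0, 0, 0, 0], [0, 0, 0, 0, 0, 0]]}}

```text
clock: 8.32
eef_pos: [0.4739, 0.05, 0.1986]
eef_rot: [2.59, -1.777, -0.002]
contact_force: [-0.2, 0.1, -1.3]
width: 0.053
grip_force: 63.7
```

Request:
{"method": "pendant", "body": {"offsets": [[0, 0, 0.32, 0, 0, 0], [0, 0, 0.32, 0, 0, 0], [0, 0, 0.32, 0, 0, 0], [0, 0, 0, 0, 0, 0], [0, 0, 0, 0, 0, 0]]}}

```text
clock: 8.95
eef_pos: [0.4746, 0.0503, 0.1398]
eef_rot: [-2.592, 1.775, -0.001]
contact_force: [-1.1, -0.1, -1.4]
width: 0.0533
grip_force: 63.6
```

```bash
python3 go.py .473 .049 .055 -2.772; python3 - <<'E'
from plant import bot;import cv2,numpy as np
t=bot.capture("top")["color"][130:240,290:400,::-1];s=bot.capture("side")["color"][190:300,215:325,::-1]
o=cv2.resize(np.hstack([t,s]),None,fx=3.6,fy=3.6,interpolation=cv2.INTER_CUBIC)
cv2.imwrite("pics/pre2.png",(255*(o/255.)**.6).astype(np.uint8))
E
```

```text
d tool [0.0006 0.002  0.0848] rot [-0.0005 -0.      0.0005] j [-0.028  0.232 -0.365  0.973  0.    -1.968] t 8.95
```

View pics/pre2.png

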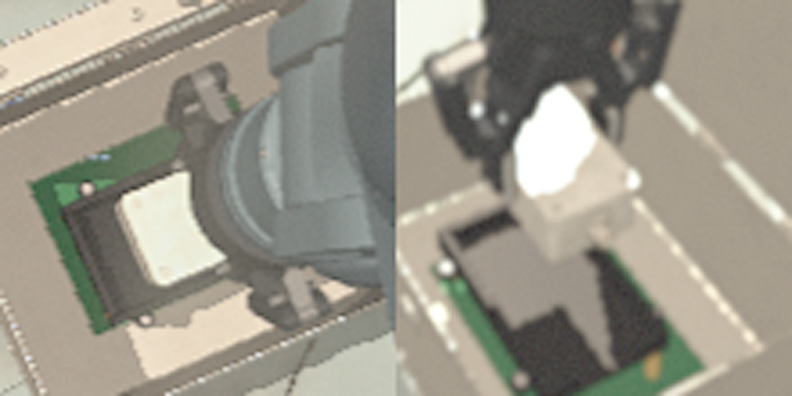

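```bash
python3 - <<'E'
from h import *
t,s=load("top"),load("side")
a=.37;Q=np.array([[np.cos(a),-np.sin(a)],[np.sin(a),np.cos(a)]])
g=lambda c,px,z:((back(c,px,z)[:,:2]-[.4746,.0503])@Q).round(4)
print("box rel TCP in nest axes",g(t,np.array([[118,198],[155,288]])/3.6+[290,130],.163).tolist())
print("tray far corners rel TCP, top", g(t,np.array([[62,207],[108,322]])/3.6+[290,130],.056).tolist())
print("side: box near corners",g(s,np.array([[555-396,265],[638-396,180],[515-396,185]])/3.6+[215,190],.130).tolist())
print("tray side",g(s,np.array([[438-396,235],[665-396,335],[540-396,393]])/3.6+[215,190],.056).tolist())
E
```

```text
box rel TCP in nest axes [[0.0251, 0.0466], [-0.028, 0.0479]]
tray far corners rel TCP, top [[0.0365, 0.063], [-0.0405, 0.0653]]
side: box near corners [[-0.0238, -0.0483], [0.0459, -0.0195], [-0.0153, 0.0101]]
tray side [[-0.0428, 0.0565], [0.0365, -0.0698], [-0.0429, -0.068]]
```

To row units: 0.02 m is 0.32, 0.002 m is 0.032.

Request:
{"method": "pendant", "body": {"offsets": [[0.0096, 0.032, 0.24, 0, 0, 0], [0, 0, 0.32, 0, 0, 0], [0, 0, 0.32, 0, 0, 0], [0, 0, 0.224, 0, 0, 0], [0, 0, 0.096, 0, 0, 0], [0, 0, 0.048, 0, 0, 0], [0, 0, 0.048, 0, 0, 0], [0, 0, 0, 0, 0, 0], [0, 0, 0, 0, 0, 0]]}}

```text
clock: 10.18
eef_pos: [0.4731, 0.0484, 0.0586]
eef_rot: [-2.591, 1.775, -0.001]
contact_force: [-0.0, 0.0, -2.5]
width: 0.0534
grip_force: 63.7
```

```bash
python3 go.py .473 .049 .055 -2.772
```

```text
d tool [-0.0006 -0.0001  0.0036] rot [-0.0006 -0.0001 -0.0001] j [-0.032  0.312 -0.493  0.765  0.    -1.972] t 10.175
```

To row units: 0.0015 m is 0.024, 0.001 m is 0.016.

Request:
{"method": "pendant", "body": {"offsets": [[0, 0, 0.024, 0, 0, 0], [0, 0, 0, 0, 0, 0], [0, 0, 0.016, 0, 0, 0], [0, 0, 0, 0, 0, 0], [0, 0, 0, 0, 0, 0]]}}

```text
clock: 10.8
eef_pos: [0.4729, 0.0484, 0.0558]
eef_rot: [-2.592, 1.776, -0.0]
contact_force: [-0.2, 0.0, -1.6]
width: 0.0533
grip_force: 63.7
```

```bash
python3 go.py .473 .049 .055 -2.772
```

```text
d tool [-0.0005 -0.0003  0.0008] rot [-0.0001  0.0001 -0.0002] j [-0.032  0.315 -0.497  0.758  0.    -1.972] t 10.8
```

To row units: 0.001 m is 0.016.

Request:
{"method": "pendant", "body": {"offsets": [[0, 0, 0.016, 0, 0, 0], [0, 0, 0, 0, 0, 0], [0, 0, 0, 0, 0, 0]]}}

```text
clock: 11.18
eef_pos: [0.473, 0.0484, 0.055]
eef_rot: [-2.591, 1.776, -0.001]
contact_force: [-0.8, -0.1, 2.8]
width: 0.0527
grip_force: 64.1
```

Request:
{"method": "pendant", "body": {"offsets": [[0, 0, 0.008, 0, 0, 0], [0, 0, 0, 0, 0, 0], [0, 0, 0, 0, 0, 0]]}}

```text
clock: 11.55
eef_pos: [0.473, 0.0484, 0.055]
eef_rot: [-2.591, 1.775, -0.001]
contact_force: [-2.9, -0.4, 7.2]
width: 0.0533
grip_force: 64.8
```

To row units: -0.0005 m is -0.008.

Request:
{"method": "pendant", "body": {"offsets": [[0, 0, -0.008, 0, 0, 0], [0, 0, 0, 0, 0, 0], [0, 0, 0, 0, 0, 0], [0, 0, 0, 0, 0, 0]], "aperture": 0.066}}

```text
clock: 12.05
eef_pos: [0.4728, 0.0484, 0.0547]
eef_rot: [-2.592, 1.776, 0.0]
contact_force: [0.3, 0.6, -0.1]
width: 0.066
grip_force: 0.0
```

Request:
{"method": "pendant", "body": {"offsets": [[0, 0, -0.16, 0, 0, 0], [0, 0, -0.32, 0, 0, 0], [0, 0, -0.48, 0, 0, 0], [0, 0, -0.48, 0, 0, 0], [0, 0, -0.48, 0, 0, 0], [0, 0, -0.48, 0, 0, 0], [0, 0, 0, 0, 0, 0]]}}

```text
clock: 12.92
eef_pos: [0.4749, 0.0483, 0.2079]
eef_rot: [-2.589, 1.774, -0.008]
contact_force: [-0.3, -0.4, -1.1]
width: 0.0659
grip_force: 0.0
```

Request:
{"method": "pendant", "body": {"offsets": [[-0.32, 0, -0.48, 0, 0, 0], [-0.48, 0, -0.48, 0, 0, 0], [-0.48, 0, -0.48, 0, 0, 0], [-0.48, 0, -0.48, 0, 0, 0], [-0.48, 0, -0.48, 0, 0, 0], [-0.48, 0, -0.48, 0, 0, 0], [0, 0, 0, 0, 0, 0]], "aperture": 0}}

```text
clock: 13.8
eef_pos: [0.4117, 0.2085, 0.3863]
eef_rot: [-2.592, 1.77, -0.003]
contact_force: [0.5, -0.2, -1.1]
width: 0.0002
grip_force: 0.0
```

```bash
python3 - <<'E'
from plant import bot;import cv2,numpy as np
c=bot.capture("top");s=bot.capture("side");np.savez("top2.npz",**c);np.savez("side2.npz",**s)
o=np.hstack([c["color"][90:265,250:440,::-1],s["color"][110:285,200:390,::-1]])
cv2.imwrite("pics/placed.png",cv2.resize(o,None,fx=2.1,fy=2.1,interpolation=cv2.INTER_CUBIC))
E
python3 go.py .5 .05 .35 -2.772
```

```text
d tool [ 0.1782 -0.0258  0.034 ] rot [ 0.0008 -0.0004  0.0004] j [ 0.328  0.151  0.172  1.593 -0.    -1.613] t 13.9
```

View pics/placed.png

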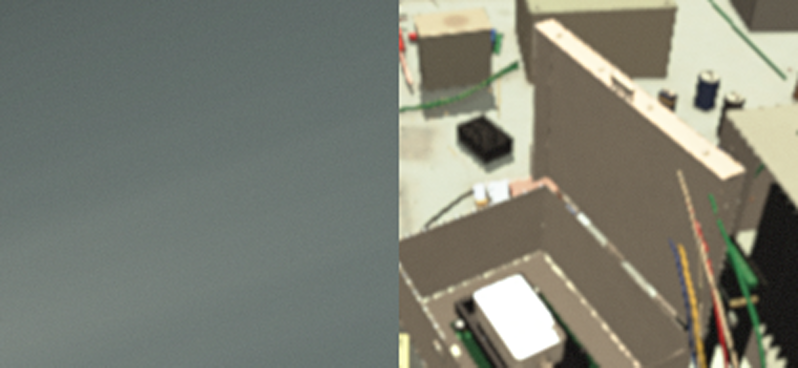

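The placed view shows the box flat in the tray (right half, top face around (515,315)), and the lid upright with its edge from (557,20) to (744,170). Next I'll go behind the lid.

```bash
python3 go.py .618 .1 .39 -2.772
```

```text
d tool [ 0.1742 -0.1539 -0.0061] rot [ 0.0008 -0.0004  0.0004] j [ 0.328  0.151  0.172  1.593 -0.    -1.613] t 13.9
```

To row units: 0.026 m is 0.416, 0.024 m is 0.384.

Request:
{"method": "pendant", "body": {"offsets": [[0.32, -0.272, -0.032, 0, 0, 0], [0.416, -0.368, -0.032, 0, 0, 0], [0.416, -0.368, -0.032, 0, 0, 0], [0.416, -0.368, 0, 0, 0, 0], [0.416, -0.368, 0, 0, 0, 0], [0.416, -0.368, 0, 0, 0, 0], [0.384, -0.352, 0, 0, 0, 0], [0, 0, 0, 0, 0, 0], [0, 0, 0, 0, 0, 0]], "aperture": 0}}

```text
clock: 15.02
eef_pos: [0.6175, 0.0996, 0.3897]
eef_rot: [2.59, -1.776, -0.003]
contact_force: [-0.7, 0.1, 0.3]
width: -0.0001
grip_force: 0.0
```

```bash
python3 go.py .618 .1 .285 -2.772
```

```text
d tool [-1.000e-04 -9.000e-04  1.047e-01] rot [ 0.0022  0.0009 -0.0013] j [ 0.058  0.565  0.795  1.803  0.    -1.881] t 15.025
```

To row units: 0.025 m is 0.4, 0.02 m is 0.32.

Request:
{"method": "pendant", "body": {"offsets": [[0, 0, 0.32, 0, 0, 0], [0, 0, 0.4, 0, 0, 0], [0, 0, 0.4, 0, 0, 0], [0, 0, 0.4, 0, 0, 0], [0, 0, 0.16, 0, 0, 0], [0, 0, 0, 0, 0, 0]]}}

```text
clock: 15.78
eef_pos: [0.6169, 0.1005, 0.2859]
eef_rot: [2.592, -1.775, -0.001]
contact_force: [-0.2, -0.5, -0.2]
width: 0.0
grip_force: 0.0
```

Request:
{"method": "pendant", "body": {"offsets": [[0, 0.16, 0, 0, 0, 0], [0, 0.16, 0, 0, 0, 0], [0, 0.096, 0, 0, 0, 0], [0, 0.08, 0, 0, 0, 0], [0, 0.08, 0, 0, 0, 0], [0, 0, 0, 0, 0, 0]]}}

```text
clock: 16.52
eef_pos: [0.5845, 0.0872, 0.2862]
eef_rot: [-2.591, 1.776, -0.001]
contact_force: [0.8, -0.2, 1.5]
width: -0.0001
grip_force: 0.8
```

```bash
python3 go.py .571 .082 .285 -2.772
```

```text
d tool [-0.      0.0144  0.0011] rot [-0.0009 -0.0003 -0.0003] j [ 0.041  0.407  0.266  1.429  0.    -1.899] t 16.525
```

To row units: 0.0088 m is 0.1408, 0.0087 m is 0.1392.

Request:
{"method": "pendant", "body": {"offsets": [[0, 0.1408, 0.0048, 0, 0, 0], [0, 0.1408, 0.0096, 0, 0, 0], [0, 0.1392, 0.0176, 0, 0, 0], [0, 0.1376, 0.024, 0, 0, 0], [0, 0.136, 0.032, 0, 0, 0], [0, 0.1344, 0.0384, 0, 0, 0], [0, 0.1328, 0.0448, 0, 0, 0], [0, 0.1312, 0.0512, 0, 0, 0], [0, 0.128, 0.0576, 0, 0, 0], [0, 0.1232, 0.064, 0, 0, 0]]}}

```text
clock: 17.77
eef_pos: [0.5055, 0.0567, 0.2641]
eef_rot: [-2.592, 1.776, -0.0]
contact_force: [2.8, 1.2, 0.2]
width: -0.0004
grip_force: 1.2
```

```bash
python3 - <<'E'
from plant import bot;import cv2,numpy as np
s=bot.capture("side");t=bot.capture("top")
cv2.imwrite("pics/lid1.png",cv2.resize(np.hstack([s["color"][70:330,150:400,::-1],t["color"][60:320,230:480,::-1]]),None,fx=1.6,fy=1.6))
E
```

```text
(no output)
```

View pics/lid1.png

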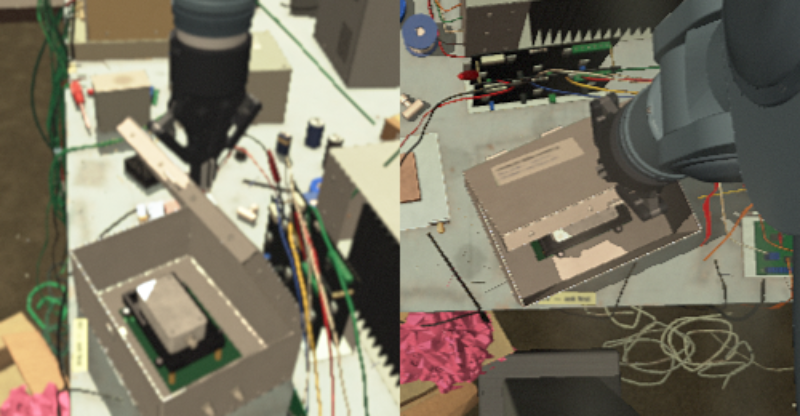

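The side view shows the lid following the fingers, now leaning forward at about 1.1 rad. The box is seated in the tray with its connector facing the open end. I'll carry on along the arc.

To row units: 0.0075 m is 0.12, 0.0074 m is 0.1184.

Request:
{"method": "pendant", "body": {"offsets": [[0, 0.12, 0.072, 0, 0, 0], [0, 0.1184, 0.0752, 0, 0, 0], [0, 0.112, 0.0832, 0, 0, 0], [0, 0.1104, 0.0848, 0, 0, 0], [0, 0.104, 0.0944, 0, 0, 0], [0, 0.1008, 0.0976, 0, 0, 0], [0, 0.0944, 0.104, 0, 0, 0], [0, 0.0912, 0.1056, 0, 0, 0], [0, 0.0832, 0.1136, 0, 0, 0], [0, 0.0784, 0.1152, 0, 0, 0]]}}

```text
clock: 19.12
eef_pos: [0.4466, 0.0339, 0.2047]
eef_rot: [2.592, -1.776, -0.0]
contact_force: [1.4, -0.6, 0.9]
width: -0.0002
grip_force: 0.8
```

Request:
{"method": "pendant", "body": {"offsets": [[0, 0.072, 0.12, 0, 0, 0], [0, 0.0672, 0.1232, 0, 0, 0], [0, 0.0608, 0.1264, 0, 0, 0], [0, 0.0544, 0.128, 0, 0, 0], [0, 0.048, 0.1328, 0, 0, 0], [0, 0.04, 0.1328, 0, 0, 0], [0, 0.032, 0.136, 0, 0, 0], [0, 0.0288, 0.1376, 0, 0, 0], [0, 0.0192, 0.096, 0, 0, 0], [0, 0, 0, 0, 0, 0]]}}

```text
clock: 20.38
eef_pos: [0.4213, 0.0247, 0.1337]
eef_rot: [2.591, -1.775, -0.003]
contact_force: [-0.4, 0.5, -0.3]
width: 0.0
grip_force: 0.0
```

```bash
python3 go.py .42 .03 .112 -2.772
```

```text
d tool [-0.0054 -0.0007  0.0217] rot [ 0.0018  0.0011 -0.0002] j [-0.092  0.135 -0.505  0.933  0.    -2.032] t 20.375
```

To row units: 0.003 m is 0.048, 0.002 m is 0.032.

Request:
{"method": "pendant", "body": {"offsets": [[0, 0, 0.048, 0, 0, 0], [0, 0, 0.048, 0, 0, 0], [0, 0, 0.048, 0, 0, 0], [0, 0, 0.048, 0, 0, 0], [0, 0, 0.032, 0, 0, 0], [0, 0, 0.032, 0, 0, 0], [0, 0, 0.032, 0, 0, 0], [0, 0, 0, 0, 0, 0]]}}

```text
clock: 21.38
eef_pos: [0.4225, 0.0246, 0.1163]
eef_rot: [-2.591, 1.775, -0.0]
contact_force: [0.7, -0.4, 0.1]
width: -0.0002
grip_force: 0.0
```

Request:
{"method": "pendant", "body": {"offsets": [[0, 0, 0.016, 0, 0, 0], [0, 0, 0.016, 0, 0, 0], [0, 0, 0.016, 0, 0, 0], [0, 0, 0, 0, 0, 0], [0, 0, 0, 0, 0, 0]]}}

```text
clock: 22.0
eef_pos: [0.4224, 0.0245, 0.1134]
eef_rot: [-2.592, 1.776, -0.0]
contact_force: [0.4, -0.4, -0.0]
width: -0.0
grip_force: 0.1
```

To row units: 0.001 m is 0.016.

Request:
{"method": "pendant", "body": {"offsets": [[0, 0, 0.016, 0, 0, 0], [0, 0, 0.016, 0, 0, 0], [0, 0, 0, 0, 0, 0], [0, 0, 0, 0, 0, 0]]}}

```text
clock: 22.5
eef_pos: [0.4224, 0.0246, 0.1116]
eef_rot: [-2.592, 1.776, -0.0]
contact_force: [-1.3, 0.3, 4.0]
width: -0.0
grip_force: 2.0
```

Request:
{"method": "pendant", "body": {"offsets": [[0, 0, 0.016, 0, 0, 0], [0, 0, 0, 0, 0, 0], [0, 0, 0, 0, 0, 0]]}}

```text
clock: 22.88
eef_pos: [0.4225, 0.0246, 0.1115]
eef_rot: [-2.591, 1.775, -0.001]
contact_force: [-4.7, -0.3, 13.0]
width: -0.0002
grip_force: 6.6
```

```bash
python3 - <<'E'
from plant import bot;import cv2,numpy as np
s=bot.capture("side");t=bot.capture("top")
cv2.imwrite("pics/lid2.png",cv2.resize(np.hstack([s["color"][150:360,170:370,::-1],t["color"][70:280,240:440,::-1]]),None,fx=2,fy=2))
E
```

```text
(no output)
```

View pics/lid2.png

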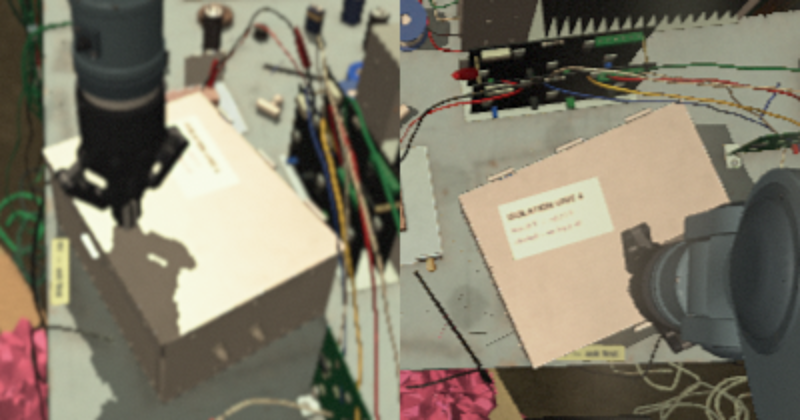

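The lid lies flat and level on the enclosure, and contact is stiff (13 N) at z = 0.1115, so it is fully shut. I'll retract and hand in.

To row units: -0.03 m is -0.48, -0.02 m is -0.32.

Request:
{"method": "pendant", "body": {"offsets": [[0, 0, -0.064, 0, 0, 0], [0, 0, -0.16, 0, 0, 0], [0, 0, -0.32, 0, 0, 0], [0, 0, -0.48, 0, 0, 0], [0, 0, -0.48, 0, 0, 0], [0, 0, -0.48, 0, 0, 0], [0, 0, 0, 0, 0, 0], [0, 0, 0, 0, 0, 0], [0, 0, 0, 0, 0, 0]]}}

```text
clock: 24.1
eef_pos: [0.4215, 0.0246, 0.2332]
eef_rot: [2.591, -1.775, -0.003]
contact_force: [-0.8, -0.1, -0.5]
width: 0.0
grip_force: 0.0
```

```bash
python3 -c "
from plant import bot
print(bot.hand_in())"
```

```text
the job is handed in; nothing more can be done
None
```

The die-cast box is flat in the tray, right way up with its connector toward the open end; the lid is fully shut, the arm is clear, and the job was handed in at 24.1 s.

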